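# Load the cell caddy by colour and leave the failed cells

### The arm

A 7-joint arm with a two-finger parallel gripper is mounted at the origin on the work surface. World frame = base frame: x ahead of the robot, y to its left, z up, the work surface at z = 0. Lengths are in m, angles in degrees, forces in N, time in s.
With the tool pointing down it reaches from about 0.35 to 0.775 m from the base axis. Payload 3.1 kg.
Tool frame: the origin (TCP) lies on the centre line of the jaws, within the pads' length; the fingertips stand 17 mm ahead of it and the grasp point (between the pads) lies 2 mm behind it (robot.tip_reach is the distance from the TCP to the fingertips, in m); z points along the fingers, y is the direction in which the jaws open and shut (so a half turn about z gives the same grasp; the last joint's range is limited). The gripper opens to 85 mm and grips with 20 to 120 N. Pads are 22 mm wide; open, the fingers measure 114 mm over their backs; the gripper's body (76 mm by 85 mm) begins 54 mm behind the grasp point. The pads swing forward as they close: fully open they stand 13 mm farther back than shut.
Start: joints at [-74.525, 17.813, 0.802, 86.603, -0.252, 75.585, -1.558], TCP at [0.169, 0.524, 0.248] pointing down, gripper open.
Joint ranges: [-154.91, 154.91], [-16.99, 109.72], [-72.82, 74.43], [7.12, 147.25], [-82.49, 262.49], [11.32, 116.49], [-174.64, 174.64]. Speed limits (degrees/s): [159.86, 159.86, 180, 180, 180, 180, 180].

### API

Orientations are given as [roll, pitch, yaw] about the fixed x, y, z axes, in that order (R = Rz(yaw) Ry(pitch) Rx(roll)).
In Python, from station import robot, fingers, vision, workorder, recognise gives the robot as it stands. Calls block until the motion is done:
- robot.move_to(position, orientation): joint-space move of the TCP to a pose.
- robot.line_to(position, orientation=None, velocity=0.15, f_stop=None): straight line of the TCP; orientation=None keeps the orientation; velocity is the mean speed in m/s. With f_stop (N) it stops when the force on the tool has changed by that much, and returns True; else False.
- robot.move_j(angles): joint-space move.
- fingers.gripper_to(opening, force=None): opening from 0.0 (shut) to 1.0 (fully open); force is the grip in N (None keeps the last); returns when the fingers have stopped.
- robot.pause(seconds).
- robot.inverse_kinematics(position, orientation): joint angles nearest the present ones, or None.
- vision.grab_frame(name): name is "side" or "top"; returns the picture (400x640x3 uint8, red, green, blue); there is no depth.
- vision.calibration(name): a dict with "mtx" (3x3 intrinsics, pixels), "k1" (the pictures are not rectified: a ray, as slopes to the right and down, at radius r is drawn at 1 + k1 r^2 times it, then the intrinsics apply), "extrinsics" (4x4, takes a point from world to camera coordinates). Camera axes: x right, y up, looking along -z (the intrinsics and any distortion apply to the point x, -y, -z); pixel columns grow to the right and rows downward; lengths in m; the calibration is good to about 2 mm. A picture is of the moment at which its call begins. calibration takes no time and is no camera call.
A pose or a line that the arm cannot do raises robot.PlanningError and nothing moves.
- workorder.close_job(): hands the job in, once; it reports no verdict.
Trained networks look in the newest picture that a camera, given by its name, has taken for a name from the list of things; names that differ only in an ending like _2 or _b are one class to them, and where a whole thing is asked for, a point or a joint stands for the part that bears it (a point fixed in the world has none). Each returns a list of dicts, best first, with "p" (0 to 1); they miss things now and then, are a little off and sometimes report something else, mostly with a low value. They report only what shows in the picture. A call takes as long as a camera call. They do not tell look-alikes from the thing itself.
- recognise(label, camera): "rect" ([centre column, centre row, width, height] in pixels, round what is visible of it).
Readings, each from a call of its own:
- robot.current_time_s(): time.
- robot.current_joint_positions(): joint angles.
- robot.current_dq(): joint speeds.
- robot.current_joint_torque(): joint torques, N m.
- robot.current_tool_pos(): TCP position.
- robot.current_eef_rot(): TCP orientation.
- robot.current_contact_force(): force on the tool from outside, world axes, zero at the start.
- robot.current_torque(): the same for the moment, N m.
- robot.current_finger_gap(): opening from 0.0 (shut) to 1.0 (fully open).
Only numpy, scipy, OpenCV 4.12 (cv2) and the standard library are available. Lean on these libraries where they do the work, as an engineer would, in place of code of your own. Each camera call takes 0.05 s, during which the arm holds its last target.

### The job

Gather the four good battery cells from the dark grey mat into the black caddy: stand each one upright in the bin of its own colour (green, blue, yellow, white), set down gently, never dropped or knocked over. The two failed cells, with the red sticker on top, must stay standing where they are.

Things in the scene. Friction and masses are not known exactly. Their poses are not given: they have to be found in the camera images.
- cell_green: good battery cell: upright cylinder 32 mm in diameter, 70 mm tall, about 145 g, wrapped in green; its top shows a green rim round a bare steel centre. Origin at the centre of its underside, z up along the cell. At the start it stands upright on the 3 mm thick dark grey mat, axis at least 80 mm from that of any other cell
- cell_blue: good battery cell: upright cylinder 32 mm in diameter, 70 mm tall, about 145 g, wrapped in blue; its top shows a blue rim round a bare steel centre. Origin at the centre of its underside, z up along the cell. At the start it stands upright on the 3 mm thick dark grey mat, axis at least 80 mm from that of any other cell
- cell_yellow: good battery cell: upright cylinder 32 mm in diameter, 70 mm tall, about 145 g, wrapped in yellow; its top shows a yellow rim round a bare steel centre. Origin at the centre of its underside, z up along the cell. At the start it stands upright on the 3 mm thick dark grey mat, axis at least 80 mm from that of any other cell
- cell_white: good battery cell: upright cylinder 32 mm in diameter, 70 mm tall, about 145 g, wrapped in white; its top shows a white rim round a bare steel centre. Origin at the centre of its underside, z up along the cell. At the start it stands upright on the 3 mm thick dark grey mat, axis at least 80 mm from that of any other cell
- failed_green: failed battery cell, same size, weight and green wrap as the good green cell, but with a red sticker 25 mm across covering the middle of its top. Origin at the centre of its underside, z up. Also stands on the dark grey mat
- failed_yellow: failed battery cell, same size, weight and yellow wrap as the good yellow cell, but with a red sticker 25 mm across covering the middle of its top. Origin at the centre of its underside, z up. Also stands on the dark grey mat
- bin_green: green square open bin, fixed, empty at the start: 66 mm outside, 58 mm inside, 26 mm high, inner floor 4 mm above the origin. Origin at the centre of its underside, z up, x and y along its sides. The bins stand two by two, 88 mm apart centre to centre, colours in any corner, in a fixed black caddy (186 mm square, rim 14 mm high) that may be turned
- bin_blue: blue square open bin, fixed, empty at the start: 66 mm outside, 58 mm inside, 26 mm high, inner floor 4 mm above the origin. Origin at the centre of its underside, z up, x and y along its sides. The bins stand two by two, 88 mm apart centre to centre, colours in any corner, in a fixed black caddy (186 mm square, rim 14 mm high) that may be turned
- bin_yellow: yellow square open bin, fixed, empty at the start: 66 mm outside, 58 mm inside, 26 mm high, inner floor 4 mm above the origin. Origin at the centre of its underside, z up, x and y along its sides. The bins stand two by two, 88 mm apart centre to centre, colours in any corner, in a fixed black caddy (186 mm square, rim 14 mm high) that may be turned
- bin_white: white square open bin, fixed, empty at the start: 66 mm outside, 58 mm inside, 26 mm high, inner floor 4 mm above the origin. Origin at the centre of its underside, z up, x and y along its sides. The bins stand two by two, 88 mm apart centre to centre, colours in any corner, in a fixed black caddy (186 mm square, rim 14 mm high) that may be turned
There are look-alikes about, which are no part of the job. What is shaped like the cell_green but pink or purple is not meant.

How it is judged:
By the outcome, as a careful person would: the job done as asked, in the order asked, and still so for the second after the job is handed in, with the robot touching nothing.
It also fails if it takes over 118 s, if anything falls off the work surface, if the arm or the gripper's body presses on something with over 40 N, if the wrist force passes 120 N, or if a joint passes its speed limit or range.

## Working session

There is one attempt and no reset: what is moved stays moved. The work goes in short steps, each a Python script; the robot and the scene stay as the last script left them, time stands still between calls to the robot, and variables do not carry over. Pictures are saved under pics/ and viewed, and the job is handed in when it is done.

```bash
mkdir -p pics; ls; python3 - <<'E'
from station import robot, fingers, vision, workorder, recognise
import cv2
for n in ("top","side"):
    im=vision.grab_frame(n); cv2.imwrite(f"pics/{n}0.png",im[:,:,::-1])
    c=vision.calibration(n); print(n,c)
for n in ("top","side"):
    for l in ["cell_green","cell_blue","cell_yellow","cell_white","failed_green","failed_yellow","bin_green","bin_blue","bin_yellow","bin_white"]:
        print(n,l,[([round(v) for v in d["rect"]],round(d["p"],2)) for d in recognise(l,n)])
print(robot.current_time_s(),robot.current_eef_rot(),robot.current_tool_pos())
E
```

```text
pics
top {'mtx': array([[407.65481978,   0.        , 316.1118329 ],
       [  0.        , 407.65481978, 192.60595322],
       [  0.        ,   0.        ,   1.        ]]), 'k1': -0.06222080318605206, 'extrinsics': array([[-0.07151927, -0.99742016, -0.00616512,  0.03550727],
       [ 0.97466648, -0.0711983 ,  0.21202842, -0.5405023 ],
       [-0.21192037,  0.00915518,  0.97724405, -0.94224278],
       [ 0.        ,  0.        ,  0.        ,  1.        ]])}
side {'mtx': array([[410.33072716,   0.        , 318.8158092 ],
       [  0.        , 410.33072716, 199.88063378],
       [  0.        ,   0.        ,   1.        ]]), 'k1': -0.06410397087008644, 'extrinsics': array([[-0.92019424, -0.39145034,  0.00303261,  0.5138261 ],
       [ 0.24879771, -0.57884026,  0.77655885, -0.1661408 ],
       [-0.30222883,  0.71533949,  0.63003742, -0.7582376 ],
       [ 0.        ,  0.        ,  0.        ,  1.        ]])}
top cell_green [([368, 96, 16, 23], 0.79), ([279, 271, 12, 15], 0.76), ([419, 286, 19, 12], 0.58), ([348, 179, 16, 16], 0.45)]
top cell_blue [([388, 170, 14, 18], 0.57)]
top cell_yello
[... 401 characters left out ...]
cell_green [([457, 172, 18, 29], 0.77), ([397, 255, 20, 37], 0.68), ([324, 177, 15, 30], 0.61), ([258, 141, 12, 29], 0.54)]
side cell_blue [([334, 154, 15, 27], 0.87)]
side cell_yellow [([373, 192, 17, 29], 0.91)]
side cell_white [([399, 146, 14, 25], 0.6)]
side failed_green [([382, 164, 12, 30], 0.75)]
side failed_yellow [([352, 133, 18, 31], 0.77), ([335, 155, 16, 29], 0.51)]
side bin_green [([258, 250, 40, 32], 0.67), ([311, 284, 42, 38], 0.2)]
side bin_blue [([309, 284, 43, 43], 0.77), ([350, 135, 12, 27], 0.23)]
side bin_yellow [([305, 250, 35, 32], 0.96)]
side bin_white [([259, 286, 40, 40], 0.98)]
1.1 [ 1.79994501e+02 -4.39116065e-04  1.62139828e+02] [0.16869381 0.52352389 0.24832653]
```

```bash
python3 - <<'E'
import cv2
im=cv2.imread("pics/top0.png")
cv2.imwrite("pics/top0c.png",cv2.resize(im[70:320,190:460],None,fx=2.9,fy=2.4,interpolation=cv2.INTER_CUBIC))
im=cv2.imread("pics/side0.png")
cv2.imwrite("pics/side0c.png",cv2.resize(im[110:310,220:487],None,fx=3,fy=3,interpolation=cv2.INTER_CUBIC)[:,:800])
E
```

```text
(no output)
```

View pics/top0.png

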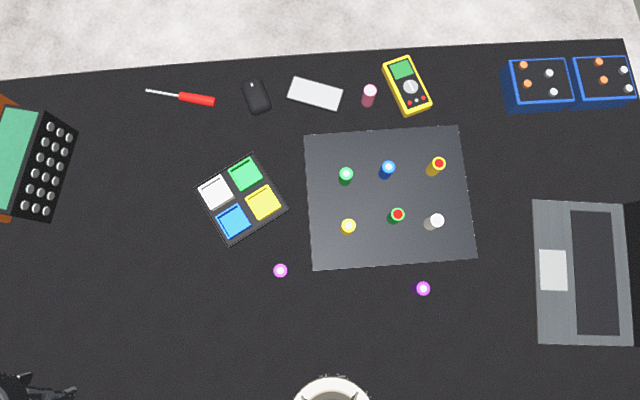

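View pics/top0c.png

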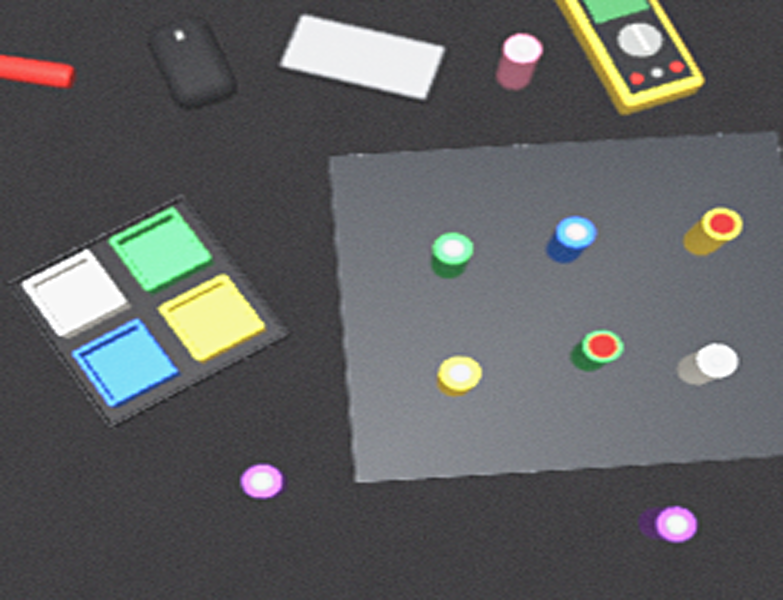

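View pics/side0c.png

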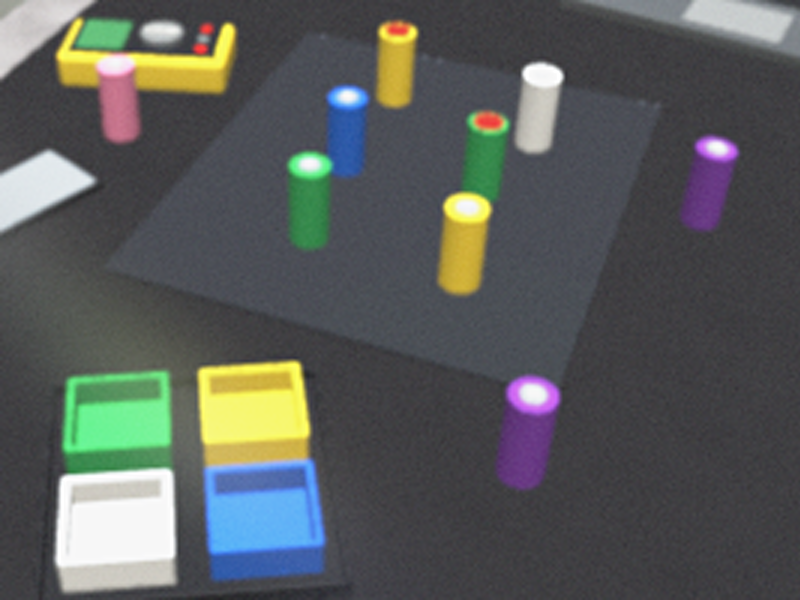

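Top view: the good cells have a bare steel centre. They are green (346,174), blue (388,168), yellow (348,226) and white (436,221). The failed cells have a red sticker: green (397,214) and yellow (438,163). The look-alikes are pink (369,95) and purple (280,270) and (423,288). The bins are green (246,174), white (215,192), yellow (263,203) and blue (234,222). The enlarged crops confirm which cells have stickers. Next I'll localise the cells and bins.

```bash
cat > h.py <<'E'
import numpy as np, cv2
from station import vision
def ray(cam,u,v):
    c=vision.calibration(cam);K=c["mtx"];E=c["extrinsics"]
    p=cv2.undistortPoints(np.array([[[u,v]]],float),K,np.array([c["k1"],0,0,0.]))[0,0]
    d=E[:3,:3].T@np.array([p[0],-p[1],-1]); o=-E[:3,:3].T@E[:3,3]
    return o,d
def atz(cam,u,v,z):
    o,d=ray(cam,u,v); return (o+d*(z-o[2])/d[2])[:2]
def proj(cam,P):
    c=vision.calibration(cam);E=c["extrinsics"]
    q=np.atleast_2d(P)@E[:3,:3].T+E[:3,3]; s=np.c_[q[:,0]/-q[:,2],-q[:,1]/-q[:,2]]
    r2=(s**2).sum(1,keepdims=True); s=s*(1+c["k1"]*r2)
    return s@c["mtx"][:2,:2].T+c["mtx"][:2,2]
def outline(cam,x,y,z0=.003,r=.016,h=.07):
    a=np.linspace(0,2*np.pi,40); P=[[x+r*np.cos(t),y+r*np.sin(t),z] for z in(z0,z0+h) for t in a]
    return cv2.convexHull(proj(cam,np.array(P)).astype(np.float32))[:,0]
E
cat > loc.py <<'E'
from h import *
from scipy.optimize import minimize
ims={c:cv2.imread(f"pics/{c}0.png") for c in("top","side")}
guess=dict(green=((346,174)),blue=(388,168),yellow=(348,226),white=(436,221),fgreen=(397,214),fyellow=(438,163),pink=(369,90),purp1=(280,270),purp2=(423,288))
hsv={c:cv2.cvtColor(i,cv2.COLOR_BGR2HSV) for c,i in ims.items()}
def fit(name,cam):
    g=atz(cam if cam=="top" else "top",*guess[name],.073)
    z0=0 if name[0]=='p' else .003
    o=outline(cam,*g,z0); x0,y0=(o.min(0)-12).astype(int); x1,y1=(o.max(0)+12).astype(int)
    H=hsv[cam][y0:y1,x0:x1].astype(int); 
    m=((H[...,1]>100)|(H[...,2]>125)).astype(np.uint8)
    n,l,s,ce=cv2.connectedComponentsWithStats(m); 
    c0=(o.mean(0)-[x0,y0]); k=min((i for i in range(1,n) if s[i,4]>60),key=lambda i:np.linalg.norm(ce[i]-c0)); m=(l==k)
    m=cv2.GaussianBlur(m.astype(np.float32),(0,0),.7)
    def cost(p):
        q=outline(cam,*p,z0)-[x0,y0]; r=np.zeros((m.shape[0]*8,m.shape[1]*8),np.uint8)
        cv2.fillConvexPoly(r,np.round((q+.5)*8*16-8).astype(np.int32),1,shift=4)
        r=cv2.GaussianBlur(cv2.resize(r.astype(np.float32),m.shape[::-1],interpolation=cv2.INTER_AREA),(0,0),.7)
        return float(((r-m)**2).sum())
    r=minimize(cost,g,method="Nelder-Mead",options=dict(initial_simplex=[g,g+[.006,0],g+[0,.006]],xatol=1e-4,fatol=1e-3))
    return r.x,r.fun
for n in guess:
    a=fit(n,"top");b=fit(n,"side"); print(n,np.round(a[0],4),round(a[1],1),np.round(b[0],4),round(b[1],1))
# bins
H=hsv["top"]; 
rng=dict(green=((50,90,90),(80,255,255)),blue=((95,90,90),(115,255,255)),yellow=((22,90,90),(35,255,255)),white=((0,0,135),(179,60,255)))
for cam,win in(("top",(145,250,185,295)),("side",(225,310,230,335))):
  C={}
  for n,(lo,hi) in rng.items():
    r0,r1,c0,c1=win; m=cv2.inRange(hsv[cam][r0:r1,c0:c1],lo,hi)
    k,l,s,ce=cv2.connectedComponentsWithStats(m); i=1+np.argmax(s[1:,4]); m=(l==i).astype(np.uint8)
    hull=cv2.convexHull(cv2.findContours(m,0,2)[0][0]); M=cv2.moments(hull); uv=(M["m10"]/M["m00"]+c0,M["m01"]/M["m00"]+r0)
    C[n]=atz(cam,*uv,.026 if cam=="top" else .018); print(cam,n,s[i,4],np.round(uv,1),np.round(C[n],4))
  q=[C[k] for k in("white","green","yellow","blue")]; print([round(float(np.linalg.norm(q[i]-q[(i+1)%4])),4) for i in range(4)],np.mean(q,0), [round(float(np.degrees(np.arctan2(*(q[(i+1)%4]-q[i])[::-1]))),1) for i in range(4)])
E
python3 loc.py
```

```text
green [ 0.5837 -0.0795] 389.3 [ 0.5832 -0.0825] 251.2
blue [ 0.5924 -0.1857] 8.2 [ 0.593  -0.1861] 232.8
yellow [ 0.4785 -0.0989] 1334.4 [ 0.4553 -0.0773] 150.6
white [ 0.4514 -0.288 ] 6.3 [ 0.4521 -0.2888] 4.5
fgreen [ 0.4734 -0.1948] 662.1 [ 0.4723 -0.1883] 175.1
fyellow [ 0.5923 -0.3113] 4.6 [ 0.5925 -0.3114] 6.8
pink [ 0.8012 -0.1612] 2.7 [ 0.8045 -0.1671] 516.2
purp1 [0.3611 0.0952] 2.0 [0.3612 0.0922] 3.4
purp2 [ 0.295  -0.2357] 2.4 [ 0.2958 -0.2363] 3.3
top green 759 [245.  174.1] [0.6103 0.1747]
top blue 798 [232.9 220.8] [0.4916 0.2094]
top yellow 749 [262.6 202.2] [0.5338 0.1328]
top white 791 [215.6 192.2] [0.5683 0.2516]
[0.0877, 0.0873, 0.0875, 0.0875] [0.55099565 0.19210602] [-61.4, -151.3, 118.8, 28.8]
side green 1146 [258.3 250.3] [0.6145 0.1734]
side blue 1477 [307.7 283.3] [0.491  0.2104]
side yellow 1179 [304.2 246.9] [0.5352 0.1291]
side white 1540 [258.3 286.2] [0.5703 0.252 ]
[0.0902, 0.0909, 0.0926, 0.0895] [0.55275855 0.19121275] [-60.6, -150.8, 118.5, 27.7]
```

```bash
sed -i 's/m=((H\[...,1\]>100)|(H\[...,2\]>125)).astype(np.uint8)/m=((H[...,1]*H[...,2]\/255>50)|(H[...,2]>125)).astype(np.uint8)/' loc.py; python3 loc.py | head -9; python3 - <<'E'
from station import robot
for p in [(.584,-.08),(.593,-.186),(.476,-.09),(.452,-.288),(.61,.175),(.49,.209),(.534,.133),(.568,.252)]:
    print(p,[(y,None if (q:=robot.inverse_kinematics([*p,.056],[180,0,y])) is None else [round(float(a)) for a in q]) for y in (28.8,118.8,-151.2,-61.2)])
E
```

```text
green [ 0.5837 -0.0796] 389.5 [ 0.5833 -0.0829] 250.6
blue [ 0.5924 -0.1857] 8.2 [ 0.5933 -0.1863] 225.1
yellow [ 0.4785 -0.0989] 1334.4 [ 0.4554 -0.0774] 143.1
white [ 0.4514 -0.288 ] 6.3 [ 0.4521 -0.2888] 4.5
fgreen [ 0.4734 -0.1951] 662.5 [ 0.4724 -0.1881] 178.8
fyellow [ 0.5923 -0.3113] 4.6 [ 0.5926 -0.3116] 5.9
pink [ 0.8012 -0.1612] 2.7 [ 0.8045 -0.1671] 509.1
purp1 [0.3614 0.096 ] 2.5 [0.361  0.0918] 9.2
purp2 [ 0.2946 -0.2362] 8.0 [ 0.2957 -0.2371] 9.1
(0.584, -0.08) [(28.8, [-23, 38, 44, 95, -30, 59, -31]), (118.8, [-24, 39, 45, 95, -31, 59, 60]), (-151.2, [-14, 35, 30, 95, -20, 56, 141]), (-61.2, [-34, 48, 64, 96, -47, 67, -108])]
(0.593, -0.186) [(28.8, [-20, 49, 60, 90, -45, 68, -12]), (118.8, [-20, 49, 60, 90, -44, 68, 78]), (-151.2, [-8, 40, 37, 89, -26, 60, 155]), (-61.2, [-22, 51, 64, 90, -48, 70, -100])]
(0.476, -0.09) [(28.8, [-36, 35, 61, 112, -37, 56, -18]), (118.8, [-36, 34, 60, 112, -36, 55, 71]), (-151.2, [-21, 26, 38, 112, -21, 49, 147]), (-61.2, [-38, 37, 65, 112, -40, 57, -106])]
(0.452, -0.288) [(28.8, [-3, 34, 47, 104, -30, 55, -4]), (118.8, [-3, 34, 47, 104, -30, 55, 86]), (-151.2, [1, 32, 41, 104, -26, 54, 172]), (-61.2, [-13, 43, 64, 104, -44, 62, -83])]
(0.61, 0.175) [(28.8, [-41, 41, 38, 87, -27, 61, -58]), (118.8, [-37, 39, 30, 87, -22, 60, 27]), (-151.2, [-24, 37, 10, 86, -7, 57, 107]), (-61.2, [-54, 53, 64, 88, -49, 71, -134])]
(0.49, 0.209) [(28.8, [-48, 29, 31, 104, -19, 52, -70]), (118.8, [-44, 28, 25, 104, -15, 51, 17]), (-151.2, [-32, 27, 9, 104, -5, 50, 99]), (-61.2, [-69, 42, 64, 105, -43, 62, -139])]
(0.534, 0.133) [(28.8, [-41, 32, 35, 102, -22, 54, -58]), (118.8, [-38, 31, 30, 101, -19, 53, 29]), (-151.2, [-26, 29, 14, 101, -9, 51, 110]), (-61.2, [-58, 44, 64, 102, -45, 64, -130])]
(0.568, 0.252) [(28.8, [-47, 39, 32, 89, -23, 59, -69]), (118.8, [-40, 37, 22, 89, -15, 57, 15]), (-151.2, [-30, 35, 7, 89, -5, 56, 97]), (-61.2, [-63, 51, 64, 90, -48, 70, -141])]
```

```bash
sed -i 's/m=((H\[...,1\].*/th=125 if name=="white" else 190; m=((H[...,1]*H[...,2]\/255>50)|(H[...,2]>th)).astype(np.uint8)/' loc.py; python3 loc.py | head -9
```

```text
green [ 0.5834 -0.0797] 2.6 [ 0.5833 -0.0829] 250.6
blue [ 0.5926 -0.1856] 1.9 [ 0.5933 -0.1863] 225.1
yellow [ 0.4554 -0.0745] 2.1 [ 0.4554 -0.0776] 141.6Traceback (most recent call last):
  File "loc.py", line 23, in <module>
    a=fit(n,"top");b=fit(n,"side"); print(n,np.round(a[0],4),round(a[1],1),np.round(b[0],4),round(b[1],1))
  File "loc.py", line 20, in fit
    r=minimize(cost,g,method="Nelder-Mead",options=dict(initial_simplex=[g,g+[.006,0],g+[0,.006]],xatol=1e-4,fatol=1e-3))
    res = _minimize_neldermead(fun, x0, args, callback, bounds=bounds,
                               **options)
    fsim[j] = func(sim[j])
              ~~~~^^^^^^^^
    fx = function(np.copy(x), *(wrapper_args + args))
  File "loc.py", line 16, in cost
    q=outline(cam,*p,z0)-[x0,y0]; r=np.zeros((m.shape[0]*8,m.shape[1]*8),np.uint8)
      ~~~~~~~^^^^^^^^^^^
  File "h.py", line 17, in outline
    return cv2.convexHull(proj(cam,np.array(P)).astype(np.float32))[:,0]
                          ~~~~^^^^^^^^^^^^^^^^^
  File "h.py", line 11, in proj
    c=vision.calibration(cam);E=c["extrinsics"]
ValueError: time passes only in moves, steps and waits
```

```bash
cat > act.py <<'E'
from station import robot, fingers, vision, workorder, recognise
import numpy as np, cv2
Y=[180,0,118.8]
CELL=dict(green=(.5834,-.081),blue=(.5928,-.1858),yellow=(.4554,-.0758),white=(.4517,-.2884))
BIN=dict(green=(.611,.1743),blue=(.4916,.2097),yellow=(.534,.132),white=(.5688,.2518))
def rep(s): print(s,"t",round(robot.current_time_s(),2),"p",np.round(robot.current_tool_pos(),4),"F",np.round(robot.current_contact_force(),2),"gap",round(robot.current_finger_gap(),3))
def snap(t):
    for n in("top","side"): cv2.imwrite(f"pics/{n}_{t}.png",vision.grab_frame(n)[:,:,::-1])
def pick(c):
    x,y=CELL[c]
    robot.move_to([x,y,.18],Y); fingers.gripper_to(.65,35)
    if robot.line_to([x,y,.056],velocity=.08,f_stop=6): rep("HIT"); raise SystemExit
    rep("at"); fingers.gripper_to(0.0,35); rep("grip")
def lift(c):
    x,y=CELL[c]; robot.line_to([x,y,.2],velocity=.1); rep("lift")
def carry(c):
    x,y=BIN[c]; robot.move_to([x,y,.2],Y); robot.line_to([x,y,.085],velocity=.12); rep("over")
def place(c):
    x,y=BIN[c]; h=robot.line_to([x,y,.050],velocity=.025,f_stop=3); rep(f"down {h}")
def release(c):
    x,y=BIN[c]; fingers.gripper_to(.6); rep("open"); robot.line_to([x,y,.2],velocity=.1); rep("up")
E
python3 - <<'E'
from act import *
rep("s"); pick("green"); lift("green"); snap("g1")
a=cv2.imread("pics/side_g1.png"); cv2.imwrite("pics/side_g1c.png",cv2.resize(a[60:260,220:487],None,fx=2.9,fy=2.9))
E
```

```text
s t 1.1 p [0.1687 0.5235 0.2483] F [ 0.8  -0.16 -0.94] gap 1.003
at t 5.82 p [ 0.5838 -0.0811  0.0566] F [ 0.61 -0.82  0.19] gap 0.647
grip t 6.15 p [ 0.5836 -0.0811  0.0564] F [-0.6  -0.12  2.04] gap 0.364
lift t 7.74 p [ 0.583  -0.0808  0.1992] F [ 0.12  0.37 -1.3 ] gap 0.363
```

View pics/side_g1c.png

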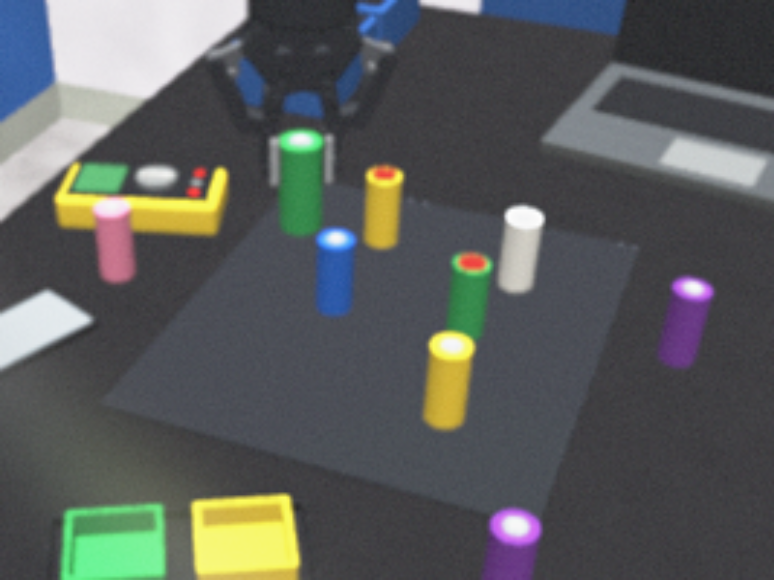

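The good green cell (crop 300,185) is lifted upright, and the other cells are undisturbed. I'll carry it over and place it, checking the stop height.

```bash
python3 - <<'E'
from act import *
carry("green"); place("green"); snap("g2")
a=cv2.imread("pics/side_g2.png"); cv2.imwrite("pics/side_g2c.png",cv2.resize(a[150:320,200:400],None,fx=3.4,fy=3.4))
E
```

```text
over t 9.96 p [0.6118 0.1742 0.086 ] F [-0.36  0.18 -1.31] gap 0.367
down True t 10.86 p [0.6106 0.1741 0.0622] F [-0.29 -0.84  3.72] gap 0.365
```

View pics/side_g2c.png

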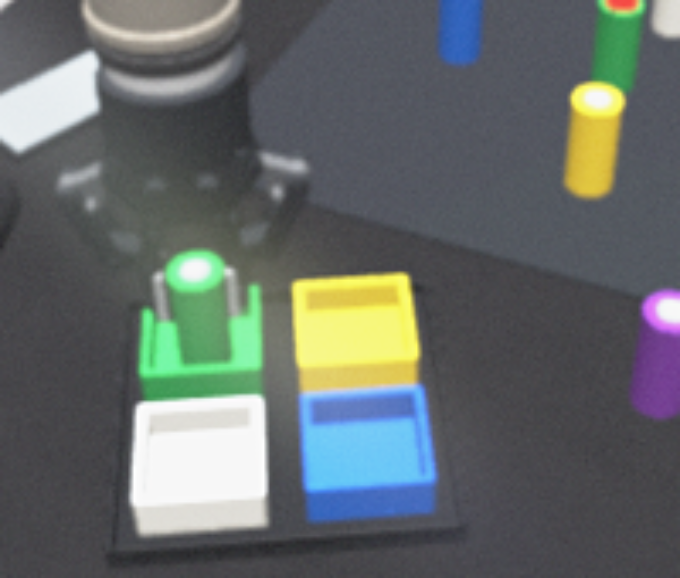

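The cell is centred in the green bin and resting on the floor, with contact at TCP z = 0.062. I'll release it and pick blue.

```bash
cat >> act.py <<'E'
def cycle(c):
    pick(c); lift(c)
    if robot.current_finger_gap()<.3: rep("MISSED"); raise SystemExit
    carry(c); place(c)
    for _ in range(2):
        if robot.current_tool_pos()[2]>.066: place(c)
    z=robot.current_tool_pos()[2]
    if not .056<z<.066: rep("BAD HEIGHT"); raise SystemExit
    release(c)
E
python3 - <<'E'
from act import *
release("green"); pick("blue"); lift("blue"); snap("b1")
a=cv2.imread("pics/side_b1.png"); cv2.imwrite("pics/side_b1c.png",cv2.resize(a[60:320,210:487],None,fx=2.3,fy=2.3))
E
```

```text
open t 11.29 p [0.6092 0.1743 0.0605] F [0.   0.2  0.39] gap 0.597
up t 12.83 p [0.6105 0.1743 0.1991] F [ 0.13 -0.1  -0.16] gap 0.6
at t 16.11 p [ 0.5932 -0.186   0.0566] F [-0.37  0.15 -1.08] gap 0.652
grip t 16.44 p [ 0.593  -0.186   0.0565] F [-0.77 -0.08  2.23] gap 0.365
lift t 18.03 p [ 0.5924 -0.1855  0.1991] F [ 0.19  0.47 -2.2 ] gap 0.365
```

View pics/side_b1c.png

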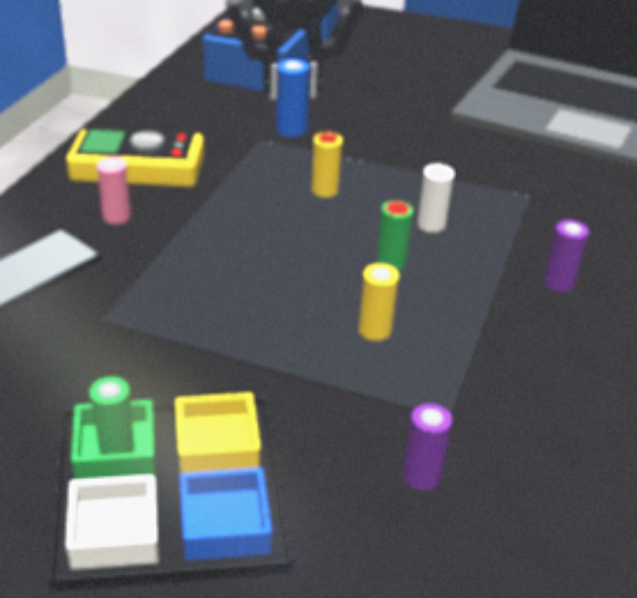

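Green stands upright in its bin, and blue is held upright. I'll place blue, then do yellow.

```bash
python3 - <<'E'
from act import *
c="blue"; carry(c); place(c)
z=robot.current_tool_pos()[2]
if not .056<z<.066: rep("BAD"); raise SystemExit
release(c); cycle("yellow"); snap("y1")
a=cv2.imread("pics/side_y1.png"); cv2.imwrite("pics/side_y1c.png",cv2.resize(a[60:320,210:487],None,fx=2.3,fy=2.3))
E
```

```text
over t 20.75 p [0.4924 0.2098 0.0858] F [-0.37  0.04 -1.89] gap 0.365
down True t 21.65 p [0.4912 0.2095 0.0622] F [-0.83 -0.3   3.7 ] gap 0.363
open t 21.98 p [0.4901 0.2095 0.0613] F [-0.5  -0.1   1.27] gap 0.605
up t 23.52 p [0.4911 0.2096 0.1993] F [ 0.04 -0.27  0.71] gap 0.596
at t 26.55 p [ 0.4558 -0.0759  0.0564] F [ 0.36 -0.9  -0.34] gap 0.65
grip t 26.88 p [ 0.4557 -0.0758  0.0564] F [-0.28  0.07  3.82] gap 0.365
lift t 28.48 p [ 0.4549 -0.0757  0.1994] F [ 0.15  0.57 -1.87] gap 0.362
over t 30.48 p [0.5348 0.1319 0.0859] F [-0.3  -0.26 -1.06] gap 0.361
down True t 31.38 p [0.5339 0.132  0.0624] F [-0.59 -0.22  4.27] gap 0.367
open t 31.71 p [0.5325 0.132  0.0612] F [0.12 0.75 0.93] gap 0.6
up t 33.24 p [0.5335 0.132  0.1993] F [ 0.2   0.7  -0.12] gap 0.6
```

View pics/side_y1c.png

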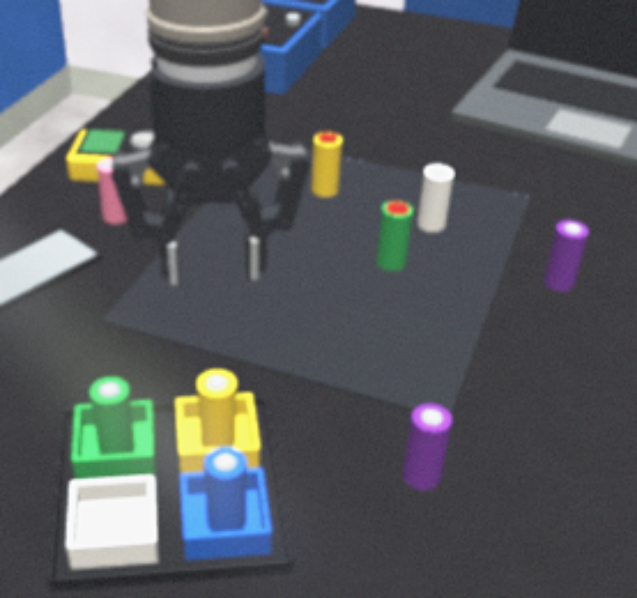

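Three cells are standing in their bins. White is last. It's the white cell at top (436,221), with a white rim and no sticker.

```bash
python3 - <<'E'
from act import *
cycle("white"); robot.move_to([.45,-.0,.3],Y); robot.pause(.5); snap("w1")
a=cv2.imread("pics/side_w1.png"); b=cv2.imread("pics/top_w1.png")
cv2.imwrite("pics/w1c.png",np.hstack([cv2.resize(a[100:320,220:487],(400,330)),cv2.resize(b[120:310,190:470],(400,330))]))
E
```

```text
at t 36.85 p [ 0.452  -0.2887  0.0565] F [-0.45 -0.41 -0.01] gap 0.649
grip t 37.18 p [ 0.4519 -0.2886  0.0564] F [0.63 0.12 2.04] gap 0.364
lift t 38.77 p [ 0.4514 -0.288   0.1993] F [ 0.37  0.37 -1.31] gap 0.367
over t 41.88 p [0.5696 0.2518 0.086 ] F [-0.57 -0.05 -1.36] gap 0.362
down True t 42.77 p [0.5687 0.2518 0.0625] F [-1.09  0.09  4.57] gap 0.367
open t 43.11 p [0.5673 0.2517 0.0609] F [-0.19 -0.15 -0.37] gap 0.6
up t 44.64 p [0.5683 0.2518 0.1992] F [-0.29 -0.26 -0.1 ] gap 0.598
```

View pics/w1c.png

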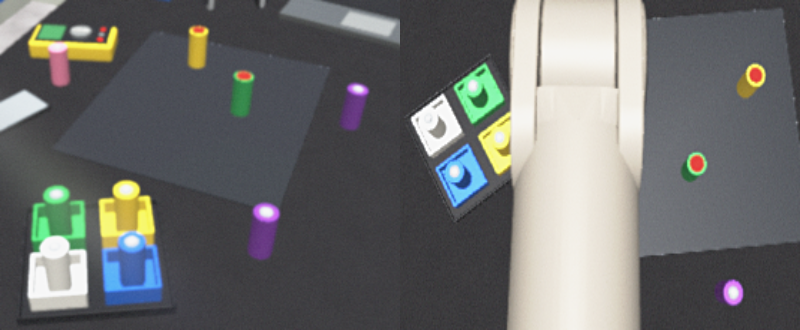

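All four cells stand upright in their matching bins. Both failed cells are still in place, and the gripper is clear of everything.

```bash
python3 - <<'E'
from act import *
rep("end"); workorder.close_job()
E
```

```text
end t 46.38 p [0.45 0.   0.3 ] F [-0.21 -0.9  -0.29] gap 0.602
the job is handed in; nothing more can be done
```

All four good cells (green, blue, yellow, white, placed in that order) stand upright in the bins of their own colour. I handed the job in at about 46 s of the 118 s allowed. Each cell was lowered slowly until it touched the bin floor, with the arm stopping at about 4–5 N at the same height (TCP z about 0.062 m), and only then released.

The last side picture shows all four upright in their bins and both red-stickered cells standing where they were. In the last top picture the arm hid part of the yellow bin, but the side view shows that bin clearly.

Two checks were incomplete:
- **Cell positions:** the side-camera position fits for green, blue and yellow were poor, so those positions rest mainly on the top camera. The two cameras still agreed within about 3 mm.
- **Fitting script:** it stopped with an error partway through its last run, before re-fitting white and the failed cells. White's position came from an earlier good fit. The failed cells' positions were not needed for any move.

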